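# Shut the food caddy, hold the recycling bin open

## Robot

A 6-joint arm with a two-finger parallel gripper is mounted at the origin on the work surface. World frame = base frame: x ahead of the robot, y to its left, z up, the work surface at z = 0. Lengths are in m, angles in rad, forces in N, time in s.
With the tool pointing down it reaches from about 0.225 to 0.875 m from the base axis. Payload 3.4 kg.
Tool frame: the origin (TCP) lies at the very end of the fingers, on their centre line; the grasp point (between the pads) lies 19 mm behind it (manip.tcp_to_grasp is the distance from the TCP to the grasp point, in m); z points along the fingers, y is the line along which they close (so a half turn about z gives the same grasp; the last joint's range is limited). The gripper opens to 85 mm and grips with 20 to 120 N. Pads are 22 mm wide; open, the fingers measure 114 mm over their backs; the gripper's body (76 mm by 85 mm) begins 54 mm behind the grasp point. The pads swing forward as they close: fully open they stand 13 mm farther back than shut.
Start: joints at [1.156, 0.276, 1.505, -0, 1.361, -0.121], TCP at [0.167, 0.55, 0.231] pointing down, gripper open.
Joint ranges: [-2.89, 2.89], [-0.75, 2.08], [0.22, 2.7], [-1.18, 4.32], [0.11, 2.71], [-2.7, 2.7]. Speed limits (rad/s): [2.57, 2.57, 3.14, 3.14, 3.14, 3.14].

## Interface

Orientations are given as a unit quaternion [w, x, y, z].
In Python, from rig import status, get_image, job, manip gives the robot as it stands.
- The arm moves only by the tool apply_moves, never from a script. Its arguments are lists of equal length, an entry for each row: "xyz": the shift along the tool's x, y, z each as a share of 0.3 m, from -1 to 1, a list of three; "rot": the turn, a rotation vector about the tool's x, y, z each as a share of 60 degrees, from -1 to 1, a list of three; "hand": the opening, from -1 (shut) to 1 (fully open). A call has 1 to 8 rows; each row shifts and turns the commanded pose from where the row before left it, along the tool's axes as they then stand; what a row does not reach is not made up. A row lasts 1/8 s, in which the tool goes at most 62.5 mm and 10.7 degrees, less where a joint would pass 70% of its speed; a pose out of reach is approached as far as the arm can. A call with a number of a shift or a turn outside -1 to 1 is refused whole. A call with a gripper value outside its range is refused whole. The fingers move at their own pace and stop on an object; "force" is the grip in N (left out, the last holds). Time passes only in rows, so rows that do not move let the fingers close. It gives the time, the measured TCP pose, the force, the opening and the grip force at its end, in the units of the state.
- status.get_state(): the state, without advancing time (a new reading comes with each control period).
- get_image(name): name is "scene" or "top" or "wrist"; returns a dict with "pixels" (384x512x3 uint8, red, green, blue), "fovy" (degrees; the focal length in pixels is half the picture's height over the tangent of half this angle, whatever the lens; pixels are square), "cx", "cy" (the principal point, pixels), "origin" and "orientation" of the camera in the world; the wrist camera has in their place "tool_from_camera" (4x4, takes a point from camera to tool coordinates, whose origin is the TCP and whose axes are the flange's). Camera axes: x right, y down, z forward; pixel columns grow to the right and rows downward; lengths in m; the calibration is good to about 2 mm. The wrist camera is an equidistant fisheye: a pixel r from the principal point sees the ray r / f radians off the axis. A picture is of the moment at which its call begins: read the wrist's pose just before it. There is no depth.
- job.sign_off(): hands the job in; it is judged then, once.
The state is a dict: "clock": time; "qpos": joint angles; "qd": joint speeds; "effort": joint torques, N m; "position": TCP position; "ee_rot": TCP orientation; "contact_force": force on the tool from outside, world axes, zero at the start; "moment": the same for the moment, N m; "width": finger opening in m; "gripper_force": force on a finger pad.
Only numpy, scipy, OpenCV 4.12 (cv2) and the standard library are available. Lean on these libraries where they do the work, as an engineer would, in place of code of your own. Each camera call takes 0.05 s, during which the arm holds its last target. There are 200 camera calls.

## Task

The small food-waste caddy has been left open: lower its lid gently until it is fully shut. Then raise the lid of the larger recycling bin to 45 degrees and keep holding it there so that I can drop the empty tins in; that lid falls shut when let go, so finish with the robot still holding it at 45 degrees. Leave the tins, jar, mug and mortar where they stand.

Things in the scene. Friction and masses are not known exactly. Their poses are not given: they have to be found in the camera images.
- caddy: small food-waste caddy: pale grey plastic tub 190 (x) x 170 (y) x 150 mm high, fixed to the table; darker grey lid hinged along the top of its -x wall; thin wire bail folded down round its front, up to 15 mm outside the walls. Origin: centre of underside, z up. Its +x is the front, its hinge side (-x) is roughly towards the robot; hinge axis along y through (-99, 0, 150) mm.
- caddy_lid (a joint): opening angle of the caddy's lid, rad: 0 shut, grows as the front rises, stop at 1.4. Tight hinge (0.2 N m): it stays where it is left and must be pushed down all the way, 1 to 2 N at the front. Plate 200 x 180 mm, 8 mm thick, 0.12 kg, upper face 9 mm above the hinge axis; a round filter cover, 84 mm across, 85 mm from the hinge, is 3 mm higher.
- caddy_lip (a point): on the upper face of the thumb lip (18 x 70 mm, 6 mm thick) in the middle of the front edge of the caddy's lid: 206 mm in front of the hinge axis and 7 mm above it when shut. Moves with the lid; axes parallel to the caddy's when shut.
- bin: larger recycling bin: pale grey plastic tub 220 (x) x 220 (y) x 150 mm high, fixed to the table; darker grey lid, with a bar handle, hinged along the top of its -x wall. Origin: centre of underside, z up. Its +x is the front, its hinge side (-x) is roughly towards the robot; hinge axis along y through (-114, 0, 150) mm.
- bin_lid (a joint): opening angle of the bin's lid, rad: 0 shut, grows as the front rises, stop at 1.4; 45 degrees is 0.785. Loose hinge: let go at any angle, it falls shut. Plate 230 x 230 mm, 8 mm thick, upper face 9 mm above the hinge axis, about 0.3 kg.
- bin_handle (a point): middle of the steel bar handle on the bin's lid: round bar, 10 mm diameter, 92 mm long along the bin's y, on a post at each end. With the lid shut its centre line is 175 mm in front of the hinge axis and 43 mm above it (29 mm free between bar and lid). Moves with the lid; axes parallel to the bin's when shut.
- tall_tin: empty steel tin standing loose, 74 mm across, 108 mm high, bystander. Origin: centre of its underside.
- flat_tin: low empty steel tin standing loose, 84 mm across, 45 mm high, bystander. Origin: centre of its underside.
- jar: glass jar with steel cap standing loose, 68 mm across, 100 mm high, bystander. Origin: centre of its underside.
- mug: blue ceramic mug standing loose, 80 mm across, 92 mm high, handle at its +y, bystander. Origin: centre of its underside.
- mortar: grey stone mortar standing loose, 100 mm across, 75 mm high, its pestle leaning out to 120 mm height, bystander. Origin: centre of its underside.

How it is judged:
On the way, in this order (a step that is already met when the one before it is completed fails the run):
1. the caddy's lid is fully shut (value of joint caddy_lid below 0.05 rad), for 0.2 s.
2. the robot's fingers hold the bin's lid at 45 degrees (value of joint bin_lid between 0.698 and 0.873 rad and contact force between the fingers and bin above 0.3 N), for 0.3 s.
At the end, for the whole second after the job is handed in: The caddy's lid is fully shut (within 3 degrees) and the bin's lid stands still at 45 degrees (5 degrees either way), held there by the robot's fingers and nothing else (all of step 2 and value of joint caddy_lid below 0.05 rad and velocity of joint bin_lid between -0.1 and 0.1 rad/s); the arm keeps its last pose, push and grip.
It fails at once if the caddy's lid is slammed (faster than 2.5 rad/s) (velocity of joint caddy_lid below -2.5 rad/s).
It fails at once if a tin, the jar, the mug or the mortar is pushed more than 30 mm or knocked over (distance of any of tall_tin, flat_tin, jar, mug, mortar from where it was at the start of the episode above 0.03 m or angle between any of tall_tin, flat_tin, jar, mug, mortar's own z axis and vertical above 0.5 rad).
It also fails if it takes over 54 s, if anything falls off the work surface, if the arm or the gripper's body presses on something with over 40 N, if the wrist force passes 120 N, or if a joint passes its speed limit or range.

## Working session

There is one attempt and no reset: what is moved stays moved. The work goes in short steps, Python scripts to look and compute and a tool call to move; the robot and the scene stay as the last step left them, time stands still between calls to the robot, and variables do not carry over. Pictures are saved under pics/ and viewed, at most 10 in all, crops included, and the job is handed in when it is done.

Besides the shell and the picture viewer there is one more tool, called after "Emit:" as a command line: name --argument value ..., lists and objects as JSON in quotes. apply_moves: Moves the arm, as the interface text tells. Its arguments: {"type":"object","properties":{"xyz":{"type":"array","items":{"type":"array","items":{"type":"number","minimum":-1,"maximum":1}}},"rot":{"type":"array","items":{"type":"array","items":{"type":"number","minimum":-1,"maximum":1}}},"hand":{"type":"array","items":{"type":"number"}},"force":{"type":"number"}},"required":["xyz","rot","hand"]}

```bash
ls; mkdir -p pics; python3 - <<'E'
from rig import status,get_image,manip
import cv2,pickle
print(status.get_state())
d={}
for n in("scene","top","wrist"):
    i=get_image(n);d[n]=i
    print(n,{k:v for k,v in i.items() if k!="pixels"})
    cv2.imwrite(f"pics/{n}0.png",i["pixels"][:,:,::-1])
pickle.dump(d,open("im0.pkl","wb"))
E
```

```text
pics
{'clock': 0.0, 'qpos': array([ 1.15599415e+00,  2.76589342e-01,  1.50614690e+00,  5.99737342e-06,
        1.36067983e+00, -1.20962810e-01]), 'qd': array([ 0.00099534,  0.0001734 , -0.00097491, -0.00126721, -0.00032636,
        0.00058753]), 'effort': array([ 1.36256764e-03, -4.16783237e+01, -2.45799655e+01,  3.92973716e-04,
        1.13044074e-02, -7.59564358e-06]), 'position': array([0.16630476, 0.54987274, 0.23043744]), 'ee_rot': array([-2.44147374e-04,  1.46392261e-01,  9.89226200e-01, -8.78413594e-04]), 'contact_force': array([ 0.89361135, -0.58417869,  0.32332408]), 'moment': array([-0.0342652 ,  0.03272146,  0.01580536]), 'gripper_force': 0.0, 'width': 0.08573625507855853}
scene {'fovy': 52.30273118949955, 'cx': 255.12221296469488, 'cy': 184.27155381122938, 'origin': array([1.21170507, 0.26796228, 1.00958166]), 'orientation': array([-0.17631148,  0.5054941 ,  0.79709406, -0.27934035])}
top {'fovy': 43.333246098827665, 'cx': 261.70692293999065, 'cy': 185.5177058194438, 'origin': array([ 0.39376482, -0.02956671,  1.37686385]), 'orientation': array([ 0.05598312, -0.70109209,  0.70916479, -0.04920445])}
wrist {'fovy': 65.70646984690485, 'cx': 254.32090243309742, 'cy': 189.03883981949582, 'tool_from_camera': array([[-8.12621918e-04, -9.45870268e-01, -3.24543949e-01,
         8.34670526e-02],
       [ 9.99999505e-01, -5.82509762e-04, -8.06186195e-04,
         7.20440436e-04],
       [ 5.73497534e-04, -3.24544444e-01,  9.45870274e-01,
        -1.41976795e-01],
       [ 0.00000000e+00,  0.00000000e+00,  0.00000000e+00,
         1.00000000e+00]])}
```

View pics/scene0.png

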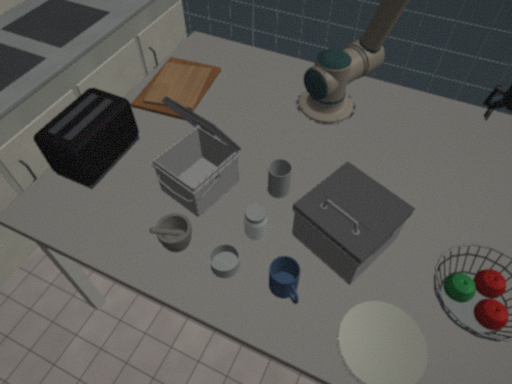

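View pics/top0.png

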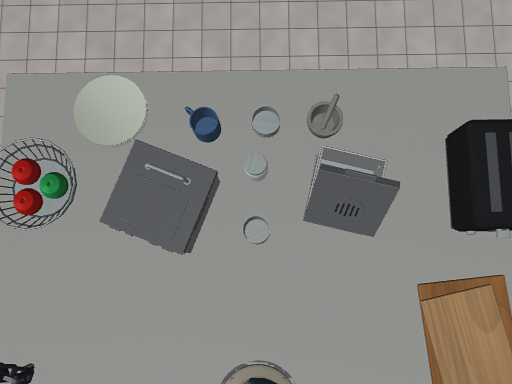

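The scene view shows the caddy open at (195,160), the bin shut at (350,215) with its handle from (323,205) to (356,231), and loose items between them. The top view shows the bin handle from (147,167) to (187,182), and the caddy lip near (363,175). I'll enlarge both.

```bash
cat > h.py <<'E'
import numpy as np
from scipy.spatial.transform import Rotation as R
def q2R(q): return R.from_quat(np.r_[q[1:],q[0]]).as_matrix()
def ray(im,p):
    f=im["pixels"].shape[0]/2/np.tan(np.radians(im["fovy"])/2)
    d=np.array([(p[0]-im["cx"])/f,(p[1]-im["cy"])/f,1.]); d/=np.linalg.norm(d)
    return im["origin"],q2R(im["orientation"])@d
def onz(im,p,z):
    o,d=ray(im,p); return o+d*(z-o[2])/d[2]
def tri(a,pa,b,pb):
    o1,d1=ray(a,pa);o2,d2=ray(b,pb)
    t=np.linalg.lstsq(np.c_[d1,-d2],o2-o1,rcond=None)[0]
    x,y=o1+d1*t[0],o2+d2*t[1]
    return (x+y)/2,np.linalg.norm(x-y)
def proj(im,P):
    f=im["pixels"].shape[0]/2/np.tan(np.radians(im["fovy"])/2)
    c=q2R(im["orientation"]).T@(np.asarray(P)-im["origin"])
    return np.array([im["cx"]+f*c[0]/c[2],im["cy"]+f*c[1]/c[2]])
E
python3 - <<'E'
import pickle,cv2,numpy as np
d=pickle.load(open("im0.pkl","rb"))
def crop(n,x,y,w=133,h=100,s=3):
    c=np.clip(d[n]["pixels"][y:y+h,x:x+w,::-1].astype(float)*1.6,0,255).astype(np.uint8)
    c=cv2.resize(c,(400,300),interpolation=cv2.INTER_CUBIC)
    for k in range(0,w,20): cv2.putText(c,str(x+k),(k*3,8),0,.3,(0,255,255)); cv2.line(c,(k*3,10),(k*3,14),(0,255,255))
    for k in range(0,h,20): cv2.putText(c,str(y+k),(0,k*3+4),0,.3,(0,255,255))
    return c
o=np.vstack([np.hstack([crop("top",290,140),crop("scene",130,90)]),np.hstack([crop("top",95,150),crop("scene",285,160)])])
cv2.imwrite("pics/crops.png",o)
E
```

```text
(no output)
```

View pics/crops.png

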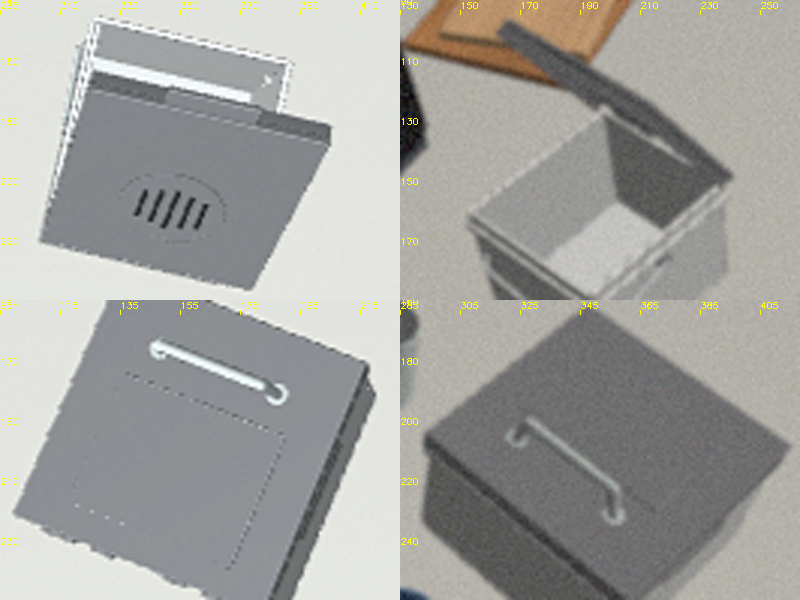

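The crops show the caddy lid's upper face in the top view with front corners (321,171) and (400,188) and rear corners (303,220) and (373,237). In the scene view its front corners are near (163,98) and (210,122), and the bin bar runs from (147,166) to (187,180) in top and from (328,200) to (357,222) in scene.

```bash
python3 - <<'E'
import pickle,numpy as np
from h import *
np.set_printoptions(precision=4,suppress=True)
d=pickle.load(open("im0.pkl","rb"));T,S=d["top"],d["scene"]
print("caddy rim z150 front+y,-y",onz(T,(321.7,146),.15),onz(T,(386.7,160.7),.15))
print("scene rim",[onz(S,p,.15) for p in((153.3,161.7),(198.3,126.7),(196.7,189),(240,151.7))])
print("lid rear z.155 +y,-y",onz(T,(303.3,220),.155),onz(T,(373.3,236.7),.155))
print("lid front -y",tri(T,(400,188.3),S,(163.3,98.3)))
print("lid front +y",tri(T,(320.7,171),S,(210,122)))
print("handle c",tri(T,(167.3,173),S,(342.8,211.2)))
a,b=onz(T,(147.3,166),.193),onz(T,(187.3,180),.193);print("handle ends",a,b,np.degrees(np.arctan2(*(a-b)[:2])))
a,b=onz(S,(328.3,200),.193),onz(S,(357.3,222.3),.193);print("handle ends S",a,b)
print("bin lid FL FR RL RR",[onz(T,p,.159) for p in((138,142),(218.3,170.7),(100,221),(183,252))])
for n,p,z in(("tall",(257,230),.108),("jar",(256,166),.1),("flat",(266,122),.045),("mug",(206,124),.092),("mortar",(325,120),.075)):print(n,onz(T,p,z))
E
```

```text
caddy rim z150 front+y,-y [ 0.6797 -0.1756  0.15  ] [ 0.6387 -0.3419  0.15  ]
scene rim [array([ 0.643 , -0.3337,  0.15  ]), array([ 0.457 , -0.2897,  0.15  ]), array([ 0.6767, -0.1658,  0.15  ]), array([ 0.498 , -0.1205,  0.15  ])]
lid rear z.155 +y,-y [ 0.4877 -0.123   0.155 ] [ 0.4438 -0.2976  0.155 ]
lid front -y (array([ 0.5437, -0.3274,  0.3142]), np.float64(0.001967723701658127))
lid front +y (array([ 0.5835, -0.1536,  0.3267]), np.float64(0.0063723754172564))
handle c (array([0.6055, 0.2219, 0.1878]), np.float64(0.010265006951972702))
handle ends [0.6242 0.2662 0.193 ] [0.5875 0.1656 0.193 ] 20.042601316076162
handle ends S [0.5896 0.1825 0.193 ] [0.6243 0.2695 0.193 ]
bin lid FL FR RL RR [array([0.6944, 0.3004, 0.159 ]), array([0.6163, 0.092 , 0.159 ]), array([0.4908, 0.3911, 0.159 ]), array([0.4108, 0.1798, 0.159 ])]
tall [ 0.4665 -0.0048  0.108 ]
jar [ 0.6386 -0.0035  0.1   ]
flat [ 0.776 -0.032  0.045]
mug [0.7591 0.1328 0.092 ]
mortar [ 0.7709 -0.1958  0.075 ]
```

Emit:
apply_moves --xyz '[[0, 0, -0.16], [0, 0, -0.16], [0, 0, -0.16], [0, 0, -0.16], [-0.1, -0.1, 0], [-0.12, -0.13, 0], [-0.12, -0.13, 0], [-0.12, -0.13, 0]]' --rot '[[0, 0, 0], [0, 0, 0], [0, 0, 0], [0, 0, 0], [0, 0, 0], [0, 0, 0], [0, 0, 0], [0, 0, 0]]' --hand '[-1, -1, -1, -1, -1, -1, -1, -1]'

```text
clock: 1.15
position: [0.2564, 0.3681, 0.423]
ee_rot: [0.0, 0.146, 0.989, -0.0]
contact_force: [1.0, 0.5, 0.2]
width: -0.0002
gripper_force: 0.0
```

Emit:
apply_moves --xyz '[[-0.12, -0.13, 0], [-0.12, -0.13, 0], [-0.12, -0.13, 0], [-0.12, -0.13, 0], [-0.12, -0.13, 0], [-0.12, -0.13, 0], [-0.12, -0.13, 0], [-0.12, -0.13, 0]]' --rot '[[0, 0, 0], [0, 0, 0], [0, 0, 0], [0, 0, 0], [0, 0, 0], [0, 0, 0], [0, 0, 0], [0, 0, 0]]' --hand '[-1, -1, -1, -1, -1, -1, -1, -1]'

```text
clock: 2.15
position: [0.4417, -0.014, 0.4232]
ee_rot: [0.0, 0.147, 0.989, 0.0]
contact_force: [1.6, 0.7, -1.1]
width: -0.0001
gripper_force: 0.0
```

Emit:
apply_moves --xyz '[[-0.13, -0.145, 0], [-0.13, -0.145, 0], [-0.13, -0.145, 0], [-0.12, -0.14, 0], [0, 0, 0.1], [0, 0, 0.1], [0, 0, 0.1], [0, 0, 0]]' --rot '[[0, 0, 0], [0, 0, 0], [0, 0, 0], [0, 0, 0], [0, 0, 0], [0, 0, 0], [0, 0, 0], [0, 0, 0]]' --hand '[-1, -1, -1, -1, -1, -1, -1, -1]'

```text
clock: 3.15
position: [0.5366, -0.2211, 0.3306]
ee_rot: [-0.003, 0.146, 0.989, 0.001]
contact_force: [-0.8, -0.1, -1.0]
width: -0.0004
gripper_force: 0.0
```

```bash
python3 - <<'E'
from rig import status,get_image
import cv2,numpy as np
from h import *
s=status.get_state();print(s["position"],s["contact_force"])
o=[]
for n in("scene","top"):
    i=get_image(n);p=i["pixels"][:,:,::-1].copy()
    # predicted caddy hinge line, and tip
    for P,c in((s["position"],(0,0,255)),([.471,-.207,.15],(0,255,0))):
        cv2.circle(p,tuple(int(v) for v in proj(i,P)),2,c,-1)
    x,y=(110,50) if n=="scene" else (270,120)
    o.append(cv2.resize(p[y:y+150,x:x+150],(400,400),interpolation=cv2.INTER_CUBIC))
cv2.imwrite("pics/pre.png",np.hstack(o))
E
```

```text
[ 0.53655008 -0.22110365  0.33056263] [-0.82766327 -0.14883946 -0.96942035]
```

View pics/pre.png

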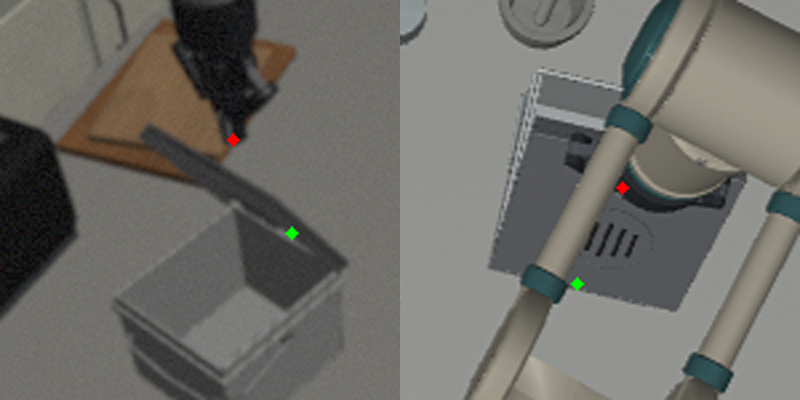

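The tip marker is at (233,140), just on the robot side of the raised plate near its front, as intended. I'll start pushing down along the lid's arc.

Emit:
apply_moves --xyz '[[-0.02, 0, 0.04], [-0.02, 0, 0.04], [-0.026, 0, 0.018], [-0.026, 0, 0.018], [-0.026, 0, 0.018], [-0.026, 0, 0.018], [-0.022, 0, 0.022], [-0.022, 0, 0.022]]' --rot '[[0, 0, 0], [0, 0, 0], [0, 0, 0], [0, 0, 0], [0, 0, 0], [0, 0, 0], [0, 0, 0], [0, 0, 0]]' --hand '[-1, -1, -1, -1, -1, -1, -1, -1]'

```text
clock: 4.25
position: [0.5925, -0.2382, 0.2742]
ee_rot: [0.0, 0.146, 0.989, 0.0]
contact_force: [0.2, -0.7, -0.0]
width: 0.0001
gripper_force: 0.3
```

Emit:
apply_moves --xyz '[[-0.022, 0, 0.022], [-0.022, 0, 0.022], [-0.018, 0, 0.026], [-0.018, 0, 0.026], [-0.018, 0, 0.026], [-0.018, 0, 0.026], [-0.012, 0, 0.028], [-0.012, 0, 0.028]]' --rot '[[0, 0, 0], [0, 0, 0], [0, 0, 0], [0, 0, 0], [0, 0, 0], [0, 0, 0], [0, 0, 0], [0, 0, 0]]' --hand '[-1, -1, -1, -1, -1, -1, -1, -1]'

```text
clock: 5.25
position: [0.6323, -0.2502, 0.2127]
ee_rot: [0.0, 0.146, 0.989, 0.0]
contact_force: [-0.2, 0.7, 1.2]
width: -0.0002
gripper_force: 0.2
```

Emit:
apply_moves --xyz '[[-0.012, 0, 0.028], [-0.012, 0, 0.028], [-0.007, 0, 0.03], [-0.007, 0, 0.03], [-0.005, 0, 0.03], [0, 0, 0.02], [0, 0, 0.01], [0, 0, 0.01]]' --rot '[[0, 0, 0], [0, 0, 0], [0, 0, 0], [0, 0, 0], [0, 0, 0], [0, 0, 0], [0, 0, 0], [0, 0, 0]]' --hand '[-1, -1, -1, -1, -1, -1, -1, -1]'

```text
clock: 6.25
position: [0.6445, -0.254, 0.1589]
ee_rot: [0.0, 0.146, 0.989, -0.0]
contact_force: [-3.0, 2.2, 12.9]
width: 0.0001
gripper_force: 6.4
```

Emit:
apply_moves --xyz '[[0, 0, 0], [0, 0, 0], [0, 0, -0.1], [0, 0, -0.2], [0, 0, -0.2], [0, 0, -0.2], [0, 0, -0.12], [0.058, 0.147, 0]]' --rot '[[0, 0, 0], [0, 0, 0], [0, 0, 0], [0, 0, 0], [0, 0, 0], [0, 0, 0], [0, 0, 0], [0, 0, 0]]' --hand '[-1, -1, -1, -1, -1, -1, -1, -1]'

```text
clock: 7.25
position: [0.6418, -0.2096, 0.4065]
ee_rot: [0.004, 0.149, 0.989, -0.002]
contact_force: [0.7, -0.1, -0.3]
width: 0.0001
gripper_force: 0.0
```

Emit:
apply_moves --xyz '[[0.06, 0.15, 0], [0.06, 0.15, 0], [0.06, 0.15, 0], [0.06, 0.15, 0], [0.06, 0.15, 0], [0.06, 0.15, 0], [0.06, 0.15, 0], [0.06, 0.15, 0]]' --rot '[[0, 0, 0], [0, 0, 0], [0, 0, 0], [0, 0, 0], [0, 0, 0], [0, 0, 0], [0, 0, 0], [0, 0, 0]]' --hand '[1, 1, 1, 1, 1, 1, 1, 1]'

```text
clock: 8.25
position: [0.6066, 0.181, 0.4036]
ee_rot: [0.0, 0.146, 0.989, 0.0]
contact_force: [0.8, -0.8, -0.2]
width: 0.0851
gripper_force: 0.0
```

Emit:
apply_moves --xyz '[[0.04, 0.12, 0], [0, 0, 0], [0, 0, 0], [0, 0, 0], [0, 0, 0], [0, 0, 0], [0, 0, 0], [0, 0, 0]]' --rot '[[0, 0, 0], [0, 0, 0.17], [0, 0, 0.175], [0, 0, 0.175], [0, 0, 0.175], [0, 0, 0.175], [0, 0, 0.175], [0, 0, 0.175]]' --hand '[1, 1, 1, 1, 1, 1, 1, 1]'

```text
clock: 9.25
position: [0.6058, 0.2174, 0.4035]
ee_rot: [0.0, 0.709, 0.705, 0.0]
contact_force: [-0.1, -0.0, -0.7]
width: 0.0856
gripper_force: 0.0
```

Emit:
apply_moves --xyz '[[0, 0, 0], [0, 0, 0], [0, 0, 0]]' --rot '[[0, 0, 0.175], [0, 0, 0.18], [0, 0, 0]]' --hand '[1, 1, 1]'

```text
clock: 9.62
position: [0.6058, 0.2174, 0.4035]
ee_rot: [0.0, 0.825, 0.565, 0.0]
contact_force: [1.0, 0.1, -0.5]
width: 0.0855
gripper_force: 0.0
```

```bash
python3 - <<'E'
from rig import status,get_image
import cv2,numpy as np,pickle
from h import *
s=status.get_state();print(s["position"],s["ee_rot"],s["qpos"])
w=get_image("wrist");i=get_image("scene")
pickle.dump((s,w,i),open("im1.pkl","wb"))
cv2.imwrite("pics/br.png",np.hstack([cv2.resize(w["pixels"][:,:,::-1],(400,300)),cv2.resize(i["pixels"][60:285,120:420,::-1],(400,300))]))
E
```

```text
[0.60581674 0.21743194 0.40346294] [1.55632319e-05 8.24885937e-01 5.65299204e-01 3.07219271e-05] [ 2.36559938e-01  3.50692415e-01  9.83972378e-01 -7.40123029e-06
  1.80685936e+00  6.05762673e-01]
```

View pics/br.png

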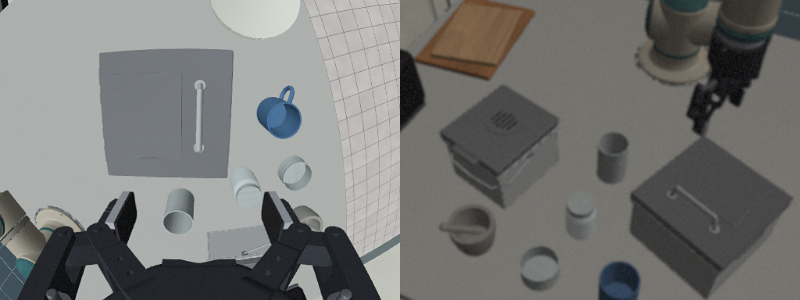

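The right half shows the caddy lid shut flat. The left half (wrist) shows the bin bar vertical at about (198,85) to (198,150), parallel to tool x. I'll locate the bar precisely.

```bash
python3 - <<'E'
import pickle,numpy as np,cv2
from h import *
np.set_printoptions(precision=4,suppress=True)
s,w,_=pickle.load(open("im1.pkl","rb"));T=pickle.load(open("im0.pkl","rb"))["top"]
def bar(px,x0,x1,y0,y1):
    g=px.astype(float).mean(2)[y0:y1,x0:x1]; m=(g>np.median(g)+40)
    n,l,st,c=cv2.connectedComponentsWithStats(m.astype(np.uint8)); k=1+np.argmax(st[1:,4])
    y,x=np.nonzero(l==k); r=cv2.minAreaRect(np.c_[x,y].astype(np.float32)); bx=cv2.boxPoints(r)
    return (x.mean()+x0,y.mean()+y0),np.array(r[0])+[x0,y0],r[1:],st[k]
cw=bar(w["pixels"],235,280,95,205);ct=bar(T["pixels"],138,200,155,190);print(cw,ct)
f=192/np.tan(np.radians(w["fovy"]/2));M=w["tool_from_camera"];Rt=q2R(s["ee_rot"])
def wray(p):
    v=np.array([p[0]-w["cx"],p[1]-w["cy"]]);r=np.hypot(*v);a=r/f
    d=np.r_[np.sin(a)*v/r,np.cos(a)]
    return s["position"]+Rt@M[:3,3],Rt@M[:3,:3]@d
for p,q in((cw[0],ct[0]),(cw[1],ct[1])):
    o1,d1=wray(p);o2,d2=ray(T,q)
    t=np.linalg.lstsq(np.c_[d1,-d2],o2-o1,rcond=None)[0];a,b=o1+d1*t[0],o2+d2*t[1]
    P=o1+d1*(.193-o1[2])/d1[2]
    print("tri",(a+b)/2,np.linalg.norm(a-b),"z193",P,"tool",Rt.T@(P-s["position"]))
    P=o1+d1*(.188-o1[2])/d1[2];print("tool@.188",Rt.T@(P-s["position"]))
E
```

```text
((np.float64(253.61054766734281), np.float64(145.88843813387425)), array([255.0122, 147.5252]), ((13.036481857299805, 91.06787872314453), 0.716159999370575), array([ 13,   7,  15,  92, 493], dtype=int32)) ((np.float64(191.99), np.float64(157.47)), array([189., 159.]), ((8.0, 20.0), 90.0), array([ 41,   0,  21,   9, 100], dtype=int32))
tri [0.6343 0.1934 0.1014] 0.07677279693869314 z193 [0.6117 0.2346 0.193 ] tool [ 0.0181 -0.0007  0.2105]
tool@.188 [ 0.0172 -0.0007  0.2155]
tri [0.6323 0.1959 0.1087] 0.06574264231962852 z193 [0.6126 0.2321 0.193 ] tool [0.0161 0.001  0.2105]
tool@.188 [0.0152 0.001  0.2155]
```

Emit:
apply_moves --xyz '[[0.035, 0, 0.1], [0, 0, 0.15], [0, 0, 0.15], [0, 0, 0.15], [0, 0, 0.1], [0, 0, 0.06], [0, 0, 0.03], [0, 0, 0.025]]' --rot '[[0, 0, 0], [0, 0, 0], [0, 0, 0], [0, 0, 0], [0, 0, 0], [0, 0, 0], [0, 0, 0], [0, 0, 0]]' --hand '[1, 1, 1, 1, 1, 1, 1, 1]'

```text
clock: 10.72
position: [0.61, 0.2274, 0.1742]
ee_rot: [0.0, 0.825, 0.565, 0.0]
contact_force: [-0.0, -0.0, -0.3]
width: 0.0856
gripper_force: 0.0
```

Emit:
apply_moves --xyz '[[0, 0, 0], [0, 0, 0], [0, 0, 0], [0, 0, 0], [0, 0, 0], [0, 0, 0]]' --rot '[[0, 0, 0], [0, 0, 0], [0, 0, 0], [0, 0, 0], [0, 0, 0], [0, 0, 0]]' --hand '[-1, -1, -1, -1, -1, -1]' --force 40

```text
clock: 11.48
position: [0.6103, 0.2272, 0.1745]
ee_rot: [0.0, 0.826, 0.564, 0.001]
contact_force: [1.5, -0.4, 1.2]
width: 0.0085
gripper_force: 39.0
```

Emit:
apply_moves --xyz '[[0, -0.005, -0.0304], [0, -0.005, -0.0304], [0, -0.005, -0.0304], [0, -0.005, -0.0304]]' --rot '[[-0.05, 0, 0], [-0.05, 0, 0], [-0.05, 0, 0], [-0.05, 0, 0]]' --hand '[-1, -1, -1, -1]'

```text
clock: 11.98
position: [0.6019, 0.2306, 0.2107]
ee_rot: [0.088, 0.821, 0.561, 0.061]
contact_force: [3.6, -0.2, -1.3]
width: 0.0085
gripper_force: 39.3
```

```bash
python3 - <<'E'
from rig import status
s=status.get_state();print(s["qpos"],s["contact_force"],s["moment"],s["width"])
E
```

```text
[ 0.33561999  0.31443698  1.52161023 -0.15074358  1.14567411  0.75800126] [ 3.58122129 -0.22720299 -1.34843003] [-0.01110938 -0.38612055 -0.09167747] 0.008529561671580045
```

Emit:
apply_moves --xyz '[[0, -0.005, -0.0304], [0, -0.005, -0.0304], [0, -0.005, -0.0304], [0, -0.005, -0.0304], [0, -0.005, -0.0304], [0, -0.005, -0.0304]]' --rot '[[-0.05, 0, 0], [-0.05, 0, 0], [-0.05, 0, 0], [-0.05, 0, 0], [-0.05, 0, 0], [-0.05, 0, 0]]' --hand '[-1, -1, -1, -1, -1, -1]'

```text
clock: 12.72
position: [0.5767, 0.241, 0.2595]
ee_rot: [0.214, 0.797, 0.545, 0.148]
contact_force: [2.7, 1.0, -1.1]
width: 0.0082
gripper_force: 39.3
```

```bash
python3 - <<'E'
from rig import status
s=status.get_state();print(s["qpos"],s["contact_force"],s["moment"],s["width"])
E
```

```text
[ 0.51045196  0.18925955  1.67791526 -0.48542979  0.97602748  1.09635352] [ 2.71853584  1.03649163 -1.07201415] [ 0.16060768 -0.08312588 -0.01365556] 0.00820601086307502
```

Emit:
apply_moves --xyz '[[0, -0.005, -0.0304], [0, -0.005, -0.0304], [0, -0.005, -0.0304], [0, -0.005, -0.0304], [0, -0.005, -0.0304], [0, 0, 0], [0, 0, 0], [0, 0, 0]]' --rot '[[-0.05, 0, 0], [-0.05, 0, 0], [-0.05, 0, 0], [-0.05, 0, 0], [-0.05, 0, 0], [0, 0, 0], [0, 0, 0], [0, 0, 0]]' --hand '[-1, -1, -1, -1, -1, -1, -1, -1]'

```text
clock: 13.72
position: [0.5469, 0.2532, 0.291]
ee_rot: [0.315, 0.763, 0.521, 0.217]
contact_force: [4.2, 4.1, 0.0]
width: 0.0087
gripper_force: 39.6
```

```bash
python3 - <<'E'
from rig import status,get_image
import numpy as np,cv2
from h import *
np.set_printoptions(precision=4,suppress=True)
s=status.get_state();print(s["qpos"],s["contact_force"],s["moment"],s["width"])
Rt=q2R(s["ee_rot"]);print("tilt",np.degrees(np.arccos(-Rt[2,2])))
g=s["position"]-.019*Rt[:,2];h=np.array([.443,.282,.15]);u=np.array([.930,-.367,0])
u=np.array([np.cos(-.375),np.sin(-.375),0])
v=g-h;print("grasp",g,"h,z",v@u,v[2],"angle",np.degrees(np.arctan2(v[2],v@u)-np.arctan2(43,175)))
o=[]
for n in("scene","top"):
    i=get_image(n);p=i["pixels"][:,:,::-1]
    x,y=(200,60) if n=="scene" else (60,100)
    o.append(cv2.resize(p[y:y+180,x:x+240],(400,300),interpolation=cv2.INTER_CUBIC))
cv2.imwrite("pics/end.png",np.hstack(o))
E
```

```text
[ 0.6947  0.1395  1.8092 -0.8609  0.9506  1.5017] [4.2152 4.0746 0.0331] [ 0.6441 -0.045   0.471 ] 0.008688316916998477
tilt 44.975847966874774
grasp [0.5343 0.258  0.3045] h,z 0.0937757877075484 0.15448089884645091 angle 44.93575261228175
```

View pics/end.png

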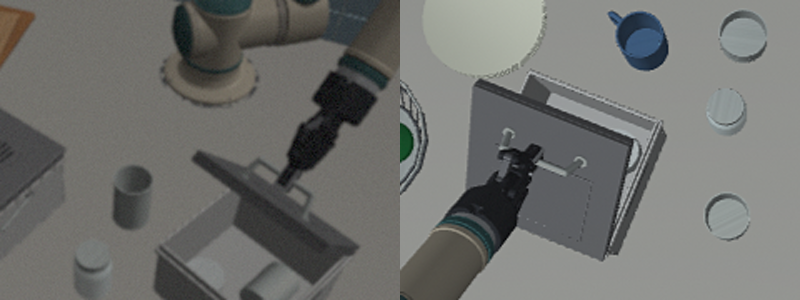

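The scene view shows the gripper on the bar at about (285,180) with the lid up. In the top view, the front -y lid corner is at (632,140) and the bystanders are undisturbed. I'll check the angle independently from that corner before handing in.

```bash
python3 - <<'E'
import pickle,numpy as np
from h import *
d=pickle.load(open("im0.pkl","rb"))
P,e=tri(d["top"],(199,184),d["scene"],(317,152.5));print(P,e)
v=P-np.array([.443,.282,.15]);a=v@np.array([.930,-.367,0]);print(a,v[2],np.degrees(np.arctan2(v[2],a)-np.arctan2(9,228)))
E
```

```text
[0.55768435 0.12193096 0.31385243] 0.0050779287012611566
0.16540178462847607 0.16385242553459442 42.46988549449713
```

```bash
python3 -c "
from rig import job;print(job.sign_off())"
```

```text
the job is handed in; nothing more can be done
None
```

The job is handed in: the caddy lid is shut, the gripper is holding the bin lid at about 45° (45° from the grasp pose, 42.5° from the cameras), and the tins, jar, mug and mortar looked undisturbed in the pictures; no verdict came back.

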